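Close the drill jig in the parts store

TASK

Take the aluminium jig plate off its sloping rest by the black grip bar and lower it level onto the two guide pins of the drill jig, without dropping it; the last user may have clamped the pin block a little forward or back of the middle, so feel for the pins. Then press the plate gently down until it is fully home under both spring catches, let go, and leave the things around it where they are.

Things in the scene. Friction and masses are not known exactly. Their poses are not given: they have to be found in the camera images.
- plate: Loose aluminium plate, 90 (x) by 150 (y) by 16 mm thick, 0.45 to 0.75 kg, balanced, same when turned half round. Origin: centre of underside; z up through the grip. 14 mm through holes at y = +-60 mm, x = 0. End tabs, 40 mm wide, 6 mm thick, flush with the underside, reach y = +-87 mm. Starts on the rest, tilted 20 degrees about its y, the edge nearer the robot lower.
- grip (a point): Middle of the top face of the plate's black grip bar, 61 mm over the plate's underside; axes as the plate. The bar stands upright on the plate's centre: 14 mm thick (x), 70 mm long (y), 45 mm high.
- rest: Fixed sheet-steel stand, 130 by 200 mm, top sloping 20 degrees, rising along its x; a lip 8 mm high along the lower edge, close to the plate's lower edge. Origin: on the bench under its middle; the slope is 50 mm over the bench there, about 75 mm at the upper edge.
- jig: Fixed drill jig: base slab 130 (x) by 270 (y) mm; on it a steel block (90 by 266 mm, top 20 mm over the bench) with pins, lifters, catches. Origin: on the bench under the base's centre; z up, y along the line of the pins. The block is clamped somewhere within 9 mm either way of the middle along the jig's x: not in this pose, to be seen or felt.
- home (a point): Middle of the jig, 30 mm over the bench; axes as the jig. On the block, at y = +-60 mm: upright steel pins 12 mm thick, tips 85 mm over the bench, nose narrowing to 9 mm over the last 5 mm, rising from 24 mm collars. Home is the plate's underside on the collars, 30 mm over the bench, its x following the block (within 9 mm of this point). Over 60 N is too much.
- catch_left (a joint): Spring catch on the block's +y end: sliding steel nose, steep ramp on top up to 63 mm over the bench, flat underside, tip at y = 82.5 mm, housing behind it 54 mm high. 0 = sprung in, to 0.012 m = pushed outwards. The tab pushes it out 4.5 mm going down; it snaps in over the tab once that end is within 2 mm of home, and then holds the plate about 2 mm above home.
- catch_right (a joint): The same spring catch at the block's -y end. Between the pins, at y = +-36 mm, two brass spring lifters (14 mm discs, tops 52 mm over the bench, 24 mm of give) carry the plate: let down on the pins it first rests level about 21 mm above home. Pressing it home takes about 10 to 20 N, evenly on both ends.
- bin: Bystander: blue plastic bin, 80 by 110 by 60 mm, open at the top. Origin under its centre.
- carton: Bystander: cardboard carton, 80 by 60 by 50 mm. Origin under its centre.
- spray: Bystander: spray can, 52 mm thick, 150 mm tall. Origin under its centre.
Not all that is in view belongs to the job. Leave any pink or purple look-alike of the plate alone.

How it is judged:
By the outcome, as a careful person would: the job done as asked, in the order asked, and still so for the second after the job is handed in, with the robot touching nothing.
It also fails if it takes over 64 s, if anything falls off the work surface, if the arm or the gripper's body presses on something with over 40 N, if the wrist force passes 120 N, or if a joint passes its speed limit or range.

ROBOT

A 6-joint arm with a two-finger parallel gripper is mounted at the origin on the work surface. World frame = base frame: x ahead of the robot, y to its left, z up, the work surface at z = 0. Lengths are in mm, angles in rad, forces in N, time in s.
With the tool pointing down it reaches from about 275 to 1000 mm from the base axis. Payload 8.4 kg.
Tool frame: the origin (TCP) lies at the very end of the fingers, on their centre line; the grasp point (between the pads) lies 19 mm behind it; z points along the fingers, y is the direction in which the jaws open and shut (so a half turn about z gives the same grasp; the last joint's range is limited). The gripper opens to 85 mm and grips with 20 to 120 N. Pads are 22 mm wide; open, the fingers measure 114 mm over their backs; the gripper's body (76 mm by 85 mm) begins 54 mm behind the grasp point. The pads swing forward as they close: fully open they stand 13 mm farther back than shut.
Start: joints at [1.325, 0.353, 1.633, -0, 1.155, -0.002], TCP at [150.868, 606.52, 231.281] pointing down, gripper open.
Joint ranges: [-2.63, 2.63], [-0.92, 2.1], [0.06, 2.66], [-1.3, 4.44], [0, 2.69], [-3.02, 3.02]. Speed limits (rad/s): [2.22, 2.22, 2.79, 3.14, 3.14, 3.14].

INTERFACE

Orientations are given as [roll, pitch, yaw] about the fixed x, y, z axes, in that order (R = Rz(yaw) Ry(pitch) Rx(roll)).
In Python, from rig import r gives the robot as it stands.
- The arm moves only by the tool move_arm, never from a script. Its argument "increments" is a list of rows, each an object of numbers: "tx", "ty", "tz": the shift along the tool's x, y, z in cm; "rx", "ry", "rz": the turn, a rotation vector about the tool's x, y, z in degrees; "gripper": the gripper's target within -1 to 1 (fully open at 1, half-way at 0, shut at -1). A call has 1 to 12 rows; each row shifts and turns the commanded pose from where the row before left it, along the tool's axes as they then stand; what a row does not reach is not made up. A row lasts 1/10 s, in which the tool goes at most 50 mm and 8.59 degrees, less where a joint would pass 70% of its speed; a pose out of reach is approached as far as the arm can. A call is refused whole if a number of a shift passes 5 or a number of a turn 8.59, either way. A call with a gripper value outside its range is refused whole. The fingers move at their own pace and stop on an object; "squeeze" is the grip in N (left out, the last holds). Time passes only in rows, so rows that do not move let the fingers close. It gives the time, the measured TCP pose, the force and the opening at its end, in the units of the state.
- r.sense(): the state, without advancing time (a new reading comes with each control period).
- r.grab_frame(name): name is "side" or "top" or "wrist"; returns (picture, depth): 480x640x3 uint8, red, green, blue; 480x640 float32, mm along the optical axis (not along the pixel's ray), 0 where there is no reading.
- r.camera_model(name): a dict with "fx", "fy", "cx", "cy" (pixels), "k1" (the pictures are not rectified: a ray, as slopes to the right and down, at radius r is drawn at 1 + k1 r^2 times it, then the intrinsics apply), "R" (3x3) and "t" (3): a world point X has camera coordinates R X + t; the wrist camera has in their place "hand_eye" (4x4, takes a point from camera to tool coordinates, whose origin is the TCP and whose axes are the flange's). Camera axes: x right, y down, z forward; pixel columns grow to the right and rows downward; lengths in mm; the calibration is good to about 2 mm. A picture is of the moment at which its call begins: read the wrist's pose just before it. camera_model takes no time and is no camera call.
- r.sign_off(): hands the job in, once; it reports no verdict.
Trained networks look in the newest picture that a camera, given by its name, has taken for a name from the list of things; names that differ only in an ending like _2 or _b are one class to them, and where a whole thing is asked for, a point or a joint stands for the part that bears it (a point fixed in the world has none). Each returns a list of dicts, best first, with "confidence" (0 to 1); they miss things now and then, are a little off and sometimes report something else, mostly with a low value. They report only what shows in the picture. A call takes as long as a camera call. They do not tell look-alikes from the thing itself.
- r.cut_out(query, camera): "mask" (480x640 bool, what is visible of it) and "bbox" ([left, top, right, bottom] in pixels, round what is visible of it).
- r.place_of(query, camera): "location" ([row, column] in pixels: a listed point, or the origin of a listed thing).
The state is a dict: "clock": time; "qpos": joint angles; "qvel": joint speeds; "joint_efforts": joint torques, N m; "eef_pos": TCP position; "tcp_rot": TCP orientation; "contact_force": force on the tool from outside, world axes, zero at the start; "wrist_torque": the same for the moment, N m; "opening": opening from 0.0 (shut) to 1.0 (fully open).
Only numpy, scipy, OpenCV 4.12 (cv2) and the standard library are available. Lean on these libraries where they do the work, as an engineer would, in place of code of your own. Each camera call takes 0.05 s, during which the arm holds its last target. There are 200 camera calls.

## Working session

There is one attempt and no reset: what is moved stays moved. The work goes in short steps, Python scripts to look and compute and a tool call to move; the robot and the scene stay as the last step left them, time stands still between calls to the robot, and variables do not carry over. Pictures are saved under pics/ and viewed, about 8 in all and at most 12, crops included, and the job is handed in when it is done.

Besides the shell and the picture viewer there is one more tool, called by a JSON object that holds its "method" and its "body". move_arm: Moves the arm, as the interface text tells. Its arguments: {"type":"object","properties":{"increments":{"type":"array","items":{"type":"object","properties":{"tx":{"type":"number"},"ty":{"type":"number"},"tz":{"type":"number"},"rx":{"type":"number"},"ry":{"type":"number"},"rz":{"type":"number"},"gripper":{"type":"number"}}}},"squeeze":{"type":"number"}},"required":["increments"]}

```bash
ls; mkdir -p pics; python3 - <<'E'
from rig import r
import cv2,numpy as np
s=r.sense();print(s)
for c in("side","top"):
    p,d=r.grab_frame(c);cv2.imwrite(f"pics/{c}0.png",p[:,:,::-1]);np.savez(f"{c}0.npz",p=p,d=d)
    m=r.camera_model(c);print(c,m)
    for q in("plate","grip","rest","jig","home","bin","carton","spray"):
        for o in r.place_of(q,c)[:3]:print(q,o)
E
```

```text
pics
{'clock': 0.0, 'qpos': array([ 1.32463599e+00,  3.53689022e-01,  1.63415128e+00,  2.47579355e-06,
        1.15521516e+00, -2.39376307e-03]), 'qvel': array([-0.00093333,  0.00143284,  0.00168376,  0.00112443, -0.0001008 ,
        0.00059612]), 'joint_efforts': array([-6.19599123e-04, -6.05277872e+01, -3.42035437e+01,  1.75778939e-05,
        9.92881571e-03,  1.71470475e-05]), 'eef_pos': array([150.72475124, 606.04417688, 230.52882987]), 'tcp_rot': array([-3.14012986e+00, -5.76519121e-06,  2.89782508e+00]), 'contact_force': array([ 0.22499862, -0.22530334,  0.29659146]), 'wrist_torque': array([-0.02658902,  0.03174751, -0.08346999]), 'opening': 0.9993332903801931}
side {'fx': 505.8984100679189, 'fy': 505.8984100679189, 'cx': 324.79718523079947, 'cy': 229.41398468546126, 'k1': -0.09434186651925704, 'R': array([[ 0.7255619 , -0.68774978,  0.02366796],
       [-0.3773203 , -0.42635663, -0.82210061],
       [ 0.57549051,  0.58755448, -0.56885008]]), 't': array([-395.80332373,  274.83695328,  951.4898163 ])}
plate {'location': [276.4, 370.4], 'confidence': 0.89}
plate {'location': [314
[... 818 characters left out ...]
 0.15332822, -0.00242441, -0.98817234]]), 't': array([ -13.71895693,  547.56380821, 1027.06343787])}
plate {'location': [156.6, 409.3], 'confidence': 0.91}
plate {'location': [353.1, 400.6], 'confidence': 0.87}
plate {'location': [256.3, 399.8], 'confidence': 0.8}
grip {'location': [265.0, 404.3], 'confidence': 0.94}
jig {'location': [234.1, 239.6], 'confidence': 0.86}
home {'location': [230.1, 235.6], 'confidence': 0.9}
bin {'location': [153.8, 312.6], 'confidence': 0.55}
carton {'location': [256.6, 501.9], 'confidence': 0.72}
carton {'location': [232.7, 238.5], 'confidence': 0.52}
carton {'location': [256.8, 398.7], 'confidence': 0.19}
spray {'location': [265.5, 130.0], 'confidence': 0.92}
```

View pics/top0.png

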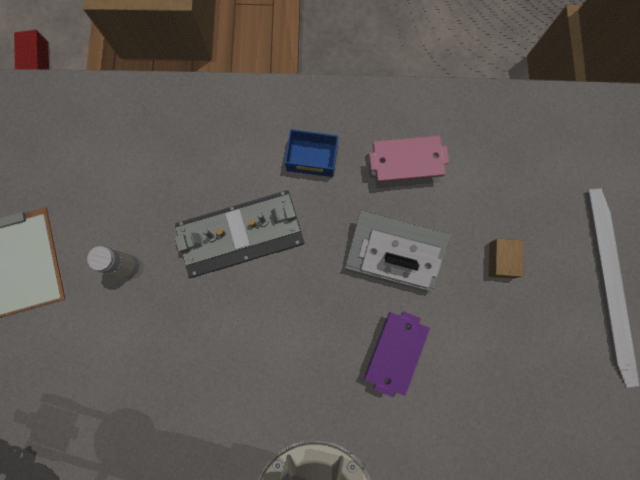

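View pics/side0.png

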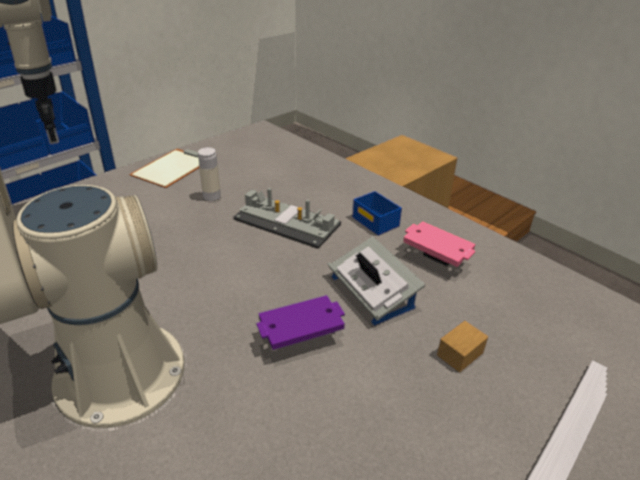

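Candidates in the top view are the aluminium plate with the black bar at (402,261), the pink look-alike at (408,160) and the purple one at (397,354). I choose (402,261): it's the only one that is aluminium, has a bar and sits on the rest. The jig is at (240,235), and its block looks shifted away from the robot.

```bash
cat > h.py <<'E'
import numpy as np,cv2
from scipy.spatial.transform import Rotation as Ro
def rays(m):
    v,u=np.mgrid[0:480,0:640].astype(float)
    K=np.array([[m['fx'],0,m['cx']],[0,m['fy'],m['cy']],[0,0,1]])
    pts=cv2.undistortPoints(np.dstack([u,v]).reshape(-1,1,2),K,np.array([m['k1'],0,0,0.]))
    return np.dstack([pts.reshape(480,640,2),np.ones((480,640))])
def cloud(m,d,tcp=None):
    P=rays(m)*d[...,None]
    if 'hand_eye' in m and tcp is not None:
        H=np.array(m['hand_eye']);P=P@H[:3,:3].T+H[:3,3]
        return P@tcp[1].T+tcp[0]
    return (P-m['t'])@m['R']
def tcp(s): return s['eef_pos'],Ro.from_euler('xyz',s['tcp_rot']).as_matrix()
E
python3 - <<'E'
from rig import r
from h import *
z=np.load('top0.npz');p,d=z['p'],z['d'];m=r.camera_model('top');W=cloud(m,d);np.set_printoptions(precision=1,suppress=True)
print('bench z',np.median(W[300:320,200:300,2]))
# plate
sub=np.zeros((480,640),bool);sub[225:292,355:447]=1
c=[o for o in r.cut_out('plate','top')]
for o in c:print(o['bbox'],o['confidence'])
o=min(c,key=lambda o:abs(o['bbox'][0]-362)+abs(o['bbox'][1]-231));M=o['mask']&(d>0)
Q=W[M]
g=p.astype(int).sum(2)
L=M&(g>250);A=W[L]
for _ in range(5):
    co=np.linalg.lstsq(np.c_[A[:,:2],np.ones(len(A))],A[:,2],rcond=None)[0];e=A[:,2]-np.c_[A[:,:2],np.ones(len(A))]@co;A=A[abs(e)<max(3,e.std()*1.5)]
n=np.array([-co[0],-co[1],1]);n/=np.linalg.norm(n);print('n',n,'tilt',np.degrees(np.arccos(n[2])),'up dir deg',np.degrees(np.arctan2(co[1],co[0])),len(A))
h=(Q-A.mean(0))@n
G=Q[(h>35)&(h<55)];print('bar n',len(G),'h',np.median(h[h>35]),'mean',G.mean(0))
B=Q[(h>10)];print('bar pts mean',B.mean(0))
if len(G)>5:
    u,s,vt=np.linalg.svd(G-G.mean(0));print('bar dir',vt[0],np.degrees(np.arctan2(vt[0][1],vt[0][0])),np.ptp((G-G.mean(0))@vt[0]))
# in-plane rect of the plate
ux=np.array([n[0],n[1],0]);ux=-ux/np.linalg.norm(ux);ux=ux-n*(ux@n);ux/=np.linalg.norm(ux);uy=np.cross(n,ux)
T=A-A.mean(0);rc=cv2.minAreaRect(np.c_[T@ux,T@uy].astype(np.float32));print('rect',rc,'centre',A.mean(0)+rc[0][0]*ux+rc[0][1]*uy,'ux',ux,'uy',uy)
# jig
S=W[180:285,165:310].reshape(-1,3);px=np.argwhere(np.ones((105,145)))
for lo,hi in((4,14),(16,25),(4,100),(60,100),(40,58)):
    k=(S[:,2]>lo)&(S[:,2]<hi);X=S[k]
    if len(X)>4:print(lo,hi,len(X),cv2.minAreaRect(X[:,:2].astype(np.float32)),X.mean(0))
X=S[S[:,2]>66];print(np.c_[X,px[S[:,2]>66]+[180,165]])
im=cv2.resize(p[120:400,160:460,::-1],None,fx=2.6,fy=2.1,interpolation=cv2.INTER_CUBIC)
im=cv2.resize(p[165:305,160:460,::-1],None,fx=2.66,fy=2.66,interpolation=cv2.INTER_CUBIC);cv2.imwrite('pics/crop1.png',np.clip(im*1.5,0,255).astype(np.uint8))
E
```

```text
bench z 0.7236016126070163
[370.0, 135.3, 448.8, 181.2] 0.78
[363.6, 311.1, 427.9, 395.2] 0.65
n [ 0. -0.  1.] tilt 0.02822929680571446 up dir deg 104.19536518360691 1233
bar n 0 h nan mean [nan nan nan]
bar pts mean [nan nan nan]
rect ((9.369588851928711, 23.08136749267578), (173.49407958984375, 88.08177185058594), 55.02214813232422) centre [ 317.9 -167.1   61.6] ux [-0.2  1.   0. ] uy [-1.  -0.2  0. ]
4 14 1996 ((580.5850830078125, 193.24551391601562), (241.81695556640625, 333.4578552246094), 1.432141661643982) [559.7 178.7  10.1]
16 25 3625 ((573.5927734375, 183.99969482421875), (126.51660919189453, 267.65728759765625), 18.262842178344727) [579.3 187.2  20.9]
4 100 7300 ((580.5850830078125, 193.24551391601562), (241.81695556640625, 333.4578552246094), 1.432141661643982) [572.6 185.2  21.6]
60 100 126 ((582.1666259765625, 187.19705200195312), (23.928882598876953, 192.34869384765625), 18.49701690673828) [580.8 191.1  72.7]
40 58 638 ((582.9515991210938, 187.74424743652344), (35.10539245605469, 266.9862060546875), 18.09202766418457) [580.7 190.6  50.2]
[[ 383.8    0.6 1098.9  183.   
[... 4076 characters left out ...]
383.8    0.6 1098.9  267.   182. ]
 [ 383.8    0.6 1098.9  270.   261. ]
 [ 383.8    0.6 1098.9  270.   293. ]
 [ 383.8    0.6 1098.9  271.   276. ]
 [ 383.8    0.6 1098.9  273.   215. ]
 [ 383.8    0.6 1098.9  276.   230. ]
 [ 383.8    0.6 1098.9  278.   293. ]
 [ 383.8    0.6 1098.9  279.   303. ]
 [ 383.8    0.6 1098.9  280.   215. ]
 [ 383.8    0.6 1098.9  280.   218. ]
 [ 383.8    0.6 1098.9  281.   252. ]
 [ 383.8    0.6 1098.9  282.   306. ]
 [ 383.8    0.6 1098.9  283.   224. ]
 [ 383.8    0.6 1098.9  283.   291. ]]
  return _methods._mean(a, axis=axis, dtype=dtype,
  ret = ret.dtype.type(ret / rcount)
<stdin>:17: RuntimeWarning: Mean of empty slice.
  ret = um.true_divide(
<stdin>:18: RuntimeWarning: Mean of empty slice.
```

View pics/crop1.png

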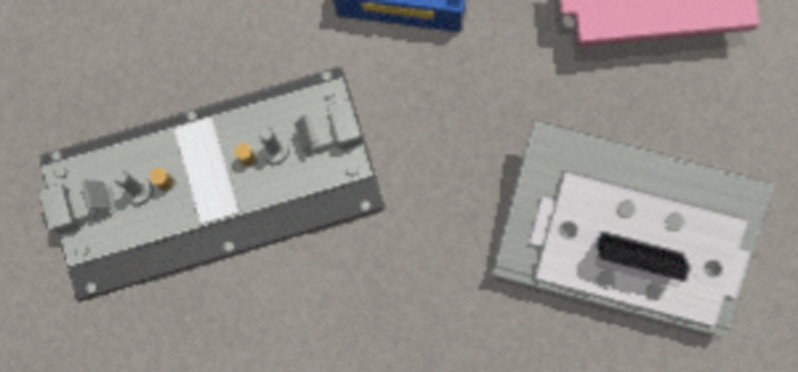

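The crop confirms the choice: the aluminium plate with the black bar lies at about (402,261) on the rest. The jig's two pins show at top-view pixels (260,215) and (205,231), and the block is shifted towards +x. Next I measure the plate from a region of the picture.

```bash
python3 - <<'E'
from rig import r
from h import *
z=np.load('top0.npz');p,d=z['p'],z['d'];m=r.camera_model('top');W=cloud(m,d);np.set_printoptions(precision=2,suppress=True)
g=p.astype(int).sum(2)
M=np.zeros((480,640),bool);M[225:292,350:450]=1;M&=(d>300)&(W[...,2]<200)&(W[...,2]>20)
def hsv(lo):return 0
A=W[M&(g>430)];print(len(A), np.percentile(g[M],[10,30,50,70,90]))
for _ in range(6):
    D=np.c_[A[:,:2],np.ones(len(A))];co=np.linalg.lstsq(D,A[:,2],rcond=None)[0];e=A[:,2]-D@co;A=A[abs(e)<max(2.5,e.std()*1.5)]
n=np.array([-co[0],-co[1],1]);n/=np.linalg.norm(n)
print('n',n,'tilt',np.degrees(np.arccos(n[2])),'plate yaw',np.degrees(np.arctan2(co[1],co[0])),len(A))
Q=W[M];h=(Q-A.mean(0))@n
yaw=np.arctan2(co[1],co[0])
k=(h>38)&(h<52);G=Q[k];print(len(G),'h',np.percentile(h[k],[10,50,90]),'mean',G.mean(0))
T=G-G.mean(0);T-=np.outer(T@n,n);u,s,vt=np.linalg.svd(T);print('bar dir',vt[0],np.degrees(np.arctan2(vt[0][1],vt[0][0])),'len',np.ptp(T@vt[0]),np.ptp(T@vt[1]))
uy=vt[0]*np.sign(vt[0][1]);ux=np.cross(uy,n)
F=A-A.mean(0);rc=cv2.minAreaRect(np.c_[F@ux,F@uy].astype(np.float32));print(rc,'c',A.mean(0)+rc[0][0]*ux+rc[0][1]*uy+45*n)
bb=G.mean(0)
print('bar extents mid',G.mean(0)+((np.max(T@uy)+np.min(T@uy))/2)*uy)
S=W[180:285,165:310].reshape(-1,3);S=S[(S[:,2]>82)&(S[:,2]<95)];a=S[S[:,1]<187].mean(0);b=S[S[:,1]>187].mean(0);print('pins',a,b,(a+b)/2,np.linalg.norm(a-b),np.degrees(np.arctan2(*(b-a)[1::-1]))-90)
for q in ('bin','carton','spray'):pass
E
```

```text
0 [225. 308. 320. 403. 413.]
n [-0. -0.  1.] tilt 0.0 plate yaw 0.0 0
  ret = _var(a, axis=axis, dtype=dtype, out=out, ddof=ddof,
  arrmean = um.true_divide(arrmean, div, out=arrmean,
  ret = ret.dtype.type(ret / rcount)
<stdin>:12: RuntimeWarning: Mean of empty slice.
  ret = um.true_divide(
Traceback (most recent call last):
IndexError: index -1 is out of bounds for axis 0 with size 0
```

```bash
cat > m1.py <<'E'
from rig import r
from h import *
z=np.load('top0.npz');p,d=z['p'],z['d'];m=r.camera_model('top');W=cloud(m,d);np.set_printoptions(precision=2,suppress=True)
g=p.astype(int).sum(2)
M=np.zeros((480,640),bool);M[225:292,350:450]=1;M&=(d>300)&(W[...,2]<200)&(W[...,2]>20)
A=W[M&(g>370)]
for _ in range(6):
    D=np.c_[A[:,:2],np.ones(len(A))];co=np.linalg.lstsq(D,A[:,2],rcond=None)[0];e=A[:,2]-D@co;A=A[abs(e)<max(2.5,e.std()*1.5)]
n=np.array([-co[0],-co[1],1]);n/=np.linalg.norm(n)
print('n',n,'tilt',np.degrees(np.arccos(n[2])),'plate yaw',np.degrees(np.arctan2(co[1],co[0])),len(A))
Q=W[M];h=(Q-A.mean(0))@n
k=(h>38)&(h<52);G=Q[k];print(len(G),'h',np.percentile(h[k],[10,50,90]),'mean',G.mean(0))
T=G-G.mean(0);T-=np.outer(T@n,n);u,s,vt=np.linalg.svd(T);print('bar dir',vt[0],np.degrees(np.arctan2(vt[0][1],vt[0][0])),'len',np.ptp(T@vt[0]),np.ptp(T@vt[1]))
uy=vt[0]*np.sign(vt[0][1]);ux=np.cross(uy,n)
F=A-A.mean(0);rc=cv2.minAreaRect(np.c_[F@ux,F@uy].astype(np.float32));print(rc,'c',A.mean(0)+rc[0][0]*ux+rc[0][1]*uy+45*n)
print('bar extents mid',G.mean(0)+((np.max(T@uy)+np.min(T@uy))/2)*uy)
S=W[180:285,165:310].reshape(-1,3);S=S[(S[:,2]>82)&(S[:,2]<95)];a=S[S[:,1]<187].mean(0);b=S[S[:,1]>187].mean(0);print('pins',a,b,(a+b)/2,np.linalg.norm(a-b),np.degrees(np.arctan2(*(b-a)[1::-1]))-90)
E
python3 m1.py
```

```text
n [-0.33  0.08  0.94] tilt 19.66109923912156 plate yaw -13.597454535767364 1482
248 h [41.89 44.58 46.96] mean [ 503.79 -168.43  107.64]
bar dir [-0.23 -0.97  0.  ] -103.56342760901791 len 70.16891829276501 14.786789509707038
((-5.130001068115234, 0.0691070556640625), (149.84384155273438, 89.72242736816406), 89.52664947509766) c [ 502.7  -168.84  107.82]
bar extents mid [ 503.67 -168.92  107.64]
pins [601.55 129.66  85.77] [564.32 243.9   84.67] [582.93 186.78  85.22] 120.15760584044058 18.046102548349026
```

```bash
cat > plan.py <<'E'
import sys,json
from h import *
def frame(yaw,tilt=0):
    pz=Ro.from_euler('zy',[yaw,-tilt],degrees=True).as_matrix()  # tilt: +x edge up
    return np.c_[pz[:,1],pz[:,0],-pz[:,2]],pz
def plan(s,pos,R,vmax=45,amax=8,start=None):
    p0,R0=tcp(s) if start is None else start
    dr=Ro.from_matrix(R0.T@R).as_rotvec(degrees=True);dp=pos-p0
    N=int(max(1,np.ceil(np.linalg.norm(dp)/vmax),np.ceil(np.linalg.norm(dr)/amax)))
    rows=[]
    cp,cR=p0.copy(),R0.copy()
    for i in range(N):
        Pt=p0+dp*(i+1)/N;Rt=R0@Ro.from_rotvec(dr*(i+1)/N,degrees=True).as_matrix()
        t=np.round(cR.T@(Pt-cp)/10,2);w=np.round(Ro.from_matrix(cR.T@Rt).as_rotvec(degrees=True),2)
        rows.append({k:float(v) for k,v in zip(('tx','ty','tz','rx','ry','rz'),[*t,*w]) if v})
        cp=cp+cR@t*10;cR=cR@Ro.from_rotvec(w,degrees=True).as_matrix()
    return rows
E
python3 - <<'E'
from rig import r
from plan import *
R,P=frame(-13.6,20);print(P)
g=np.array([503.3,-168.8,107.7])
for x in plan(r.sense(),g+50*P[:,2],R):print(json.dumps(x))
E
```

```text
[[ 0.91334458  0.22096131 -0.34202014]
 [-0.23514211  0.971961    0.        ]
 [ 0.33243024  0.08042334  0.93969262]]
{"tx": -2.7, "ty": -3.53, "tz": 0.4, "rx": -1.0, "ry": -0.6, "rz": 4.67}
{"tx": -2.97, "ty": -3.31, "tz": 0.38, "rx": -1.0, "ry": -0.61, "rz": 4.66}
{"tx": -3.23, "ty": -3.07, "tz": 0.35, "rx": -0.99, "ry": -0.61, "rz": 4.67}
{"tx": -3.46, "ty": -2.79, "tz": 0.33, "rx": -1.0, "ry": -0.6, "rz": 4.66}
{"tx": -3.68, "ty": -2.52, "tz": 0.33, "rx": -1.0, "ry": -0.6, "rz": 4.67}
{"tx": -3.86, "ty": -2.21, "tz": 0.32, "rx": -1.0, "ry": -0.61, "rz": 4.66}
{"tx": -4.03, "ty": -1.89, "tz": 0.33, "rx": -1.0, "ry": -0.6, "rz": 4.67}
{"tx": -4.17, "ty": -1.57, "tz": 0.35, "rx": -1.0, "ry": -0.61, "rz": 4.66}
{"tx": -4.27, "ty": -1.23, "tz": 0.36, "rx": -0.99, "ry": -0.6, "rz": 4.67}
{"tx": -4.36, "ty": -0.88, "tz": 0.39, "rx": -1.0, "ry": -0.61, "rz": 4.66}
{"tx": -4.41, "ty": -0.53, "tz": 0.43, "rx": -1.0, "ry": -0.6, "rz": 4.67}
{"tx": -4.44, "ty": -0.18, "tz": 0.47, "rx": -1.0, "ry": -0.61, "rz": 4.66}
{"tx": -4.43, "ty": 0.17, "tz": 0.51, "rx": -1.0, "ry": -0.6, "rz": 4.67}
{"tx": -4.4, "ty": 0.52, "tz": 0.56, "rx": -0.99, "ry": -0.61, "rz": 4.66}
{"tx": -4.33, "ty": 0.87, "tz": 0.63, "rx": -1.0, "ry": -0.6, "rz": 4.67}
{"tx": -4.25, "ty": 1.2, "tz": 0.68, "rx": -1.0, "ry": -0.61, "rz": 4.66}
{"tx": -4.12, "ty": 1.54, "tz": 0.76, "rx": -1.0, "ry": -0.6, "rz": 4.67}
{"tx": -3.98, "ty": 1.85, "tz": 0.83, "rx": -1.0, "ry": -0.61, "rz": 4.66}
{"tx": -3.81, "ty": 2.15, "tz": 0.9, "rx": -1.0, "ry": -0.6, "rz": 4.67}
```

```bash
sed -i "s/'zy'/'ZY'/" plan.py; python3 - <<'E'
from rig import r
from plan import *
R,P=frame(-13.6,20);print(P)
g=np.array([503.3,-168.8,107.7])
for x in plan(r.sense(),g+50*P[:,2],R):print(json.dumps(x))
E
```

```text
[[ 0.91334458  0.23514211 -0.33243024]
 [-0.22096131  0.971961    0.08042334]
 [ 0.34202014  0.          0.93969262]]
{"tx": -2.69, "ty": -3.51, "tz": 0.4, "rx": -0.83, "ry": -0.82, "rz": 4.67}
{"tx": -2.97, "ty": -3.29, "tz": 0.4, "rx": -0.83, "ry": -0.83, "rz": 4.66}
{"tx": -3.22, "ty": -3.04, "tz": 0.39, "rx": -0.82, "ry": -0.82, "rz": 4.67}
{"tx": -3.45, "ty": -2.78, "tz": 0.4, "rx": -0.83, "ry": -0.82, "rz": 4.66}
{"tx": -3.66, "ty": -2.49, "tz": 0.41, "rx": -0.83, "ry": -0.82, "rz": 4.67}
{"tx": -3.84, "ty": -2.19, "tz": 0.43, "rx": -0.83, "ry": -0.83, "rz": 4.66}
{"tx": -4.01, "ty": -1.88, "tz": 0.46, "rx": -0.82, "ry": -0.82, "rz": 4.67}
{"tx": -4.13, "ty": -1.56, "tz": 0.5, "rx": -0.83, "ry": -0.82, "rz": 4.66}
{"tx": -4.24, "ty": -1.22, "tz": 0.53, "rx": -0.83, "ry": -0.82, "rz": 4.67}
{"tx": -4.32, "ty": -0.88, "tz": 0.58, "rx": -0.83, "ry": -0.83, "rz": 4.66}
{"tx": -4.37, "ty": -0.53, "tz": 0.63, "rx": -0.83, "ry": -0.82, "rz": 4.67}
{"tx": -4.39, "ty": -0.19, "tz": 0.69, "rx": -0.82, "ry": -0.82, "rz": 4.66}
{"tx": -4.38, "ty": 0.16, "tz": 0.75, "rx": -0.83, "ry": -0.82, "rz": 4.67}
{"tx": -4.34, "ty": 0.5, "tz": 0.82, "rx": -0.83, "ry": -0.83, "rz": 4.66}
{"tx": -4.27, "ty": 0.84, "tz": 0.89, "rx": -0.83, "ry": -0.82, "rz": 4.67}
{"tx": -4.18, "ty": 1.17, "tz": 0.97, "rx": -0.83, "ry": -0.82, "rz": 4.66}
{"tx": -4.06, "ty": 1.5, "tz": 1.04, "rx": -0.82, "ry": -0.83, "rz": 4.67}
{"tx": -3.9, "ty": 1.8, "tz": 1.13, "rx": -0.83, "ry": -0.82, "rz": 4.67}
{"tx": -3.73, "ty": 2.09, "tz": 1.21, "rx": -0.83, "ry": -0.82, "rz": 4.66}
```

{"method": "move_arm", "body": {"increments": [{"tx":-2.7,"ty":-3.5,"tz":0.4,"rx":-0.8,"ry":-0.8,"rz":4.7},{"tx":-3.0,"ty":-3.3,"tz":0.4,"rx":-0.8,"ry":-0.8,"rz":4.7},{"tx":-3.2,"ty":-3.0,"tz":0.4,"rx":-0.8,"ry":-0.8,"rz":4.7},{"tx":-3.4,"ty":-2.8,"tz":0.4,"rx":-0.8,"ry":-0.8,"rz":4.7},{"tx":-3.7,"ty":-2.5,"tz":0.4,"rx":-0.8,"ry":-0.8,"rz":4.7},{"tx":-3.8,"ty":-2.2,"tz":0.4,"rx":-0.8,"ry":-0.8,"rz":4.7},{"tx":-4.0,"ty":-1.9,"tz":0.5,"rx":-0.8,"ry":-0.8,"rz":4.7},{"tx":-4.1,"ty":-1.6,"tz":0.5,"rx":-0.8,"ry":-0.8,"rz":4.7},{"tx":-4.2,"ty":-1.2,"tz":0.5,"rx":-0.8,"ry":-0.8,"rz":4.7},{"tx":-4.3,"ty":-0.9,"tz":0.6,"rx":-0.8,"ry":-0.8,"rz":4.7},{"tx":-4.4,"ty":-0.5,"tz":0.6,"rx":-0.8,"ry":-0.8,"rz":4.7},{"tx":-4.4,"ty":-0.2,"tz":0.7,"rx":-0.8,"ry":-0.8,"rz":4.7}]}}

```text
invalid input
```

```bash
python3 - <<'E'
from rig import r
from plan import *
R,P=frame(-13.6,20)
g=np.array([503.3,-168.8,107.7]);s=r.sense();print(s['eef_pos'],s['tcp_rot'],s['qvel'])
for x in plan(s,g+60*P[:,2],R):print(json.dumps(x))
E
```

```text
[150.86361501 606.52793093 231.30035278] [3.14157398e+00 4.67259052e-07 2.89782560e+00] [-7.72077928e-04  2.40141644e-03 -2.63168639e-05  1.90066719e-04
  2.13944408e-04  1.63013542e-03]
{"tx": -2.68, "ty": -3.51, "tz": 0.35, "rx": -0.83, "ry": -0.82, "rz": 4.67}
{"tx": -2.95, "ty": -3.29, "tz": 0.35, "rx": -0.83, "ry": -0.83, "rz": 4.66}
{"tx": -3.2, "ty": -3.05, "tz": 0.34, "rx": -0.82, "ry": -0.82, "rz": 4.67}
{"tx": -3.43, "ty": -2.77, "tz": 0.35, "rx": -0.83, "ry": -0.82, "rz": 4.66}
{"tx": -3.65, "ty": -2.5, "tz": 0.36, "rx": -0.83, "ry": -0.82, "rz": 4.67}
{"tx": -3.83, "ty": -2.19, "tz": 0.38, "rx": -0.83, "ry": -0.83, "rz": 4.66}
{"tx": -3.99, "ty": -1.89, "tz": 0.41, "rx": -0.82, "ry": -0.82, "rz": 4.67}
{"tx": -4.12, "ty": -1.56, "tz": 0.44, "rx": -0.83, "ry": -0.82, "rz": 4.66}
{"tx": -4.23, "ty": -1.22, "tz": 0.49, "rx": -0.83, "ry": -0.82, "rz": 4.67}
{"tx": -4.31, "ty": -0.88, "tz": 0.52, "rx": -0.83, "ry": -0.83, "rz": 4.66}
{"tx": -4.36, "ty": -0.54, "tz": 0.58, "rx": -0.83, "ry": -0.82, "rz": 4.67}
{"tx": -4.38, "ty": -0.2, "tz": 0.64, "rx": -0.82, "ry": -0.82, "rz": 4.66}
{"tx": -4.37, "ty": 0.16, "tz": 0.7, "rx": -0.83, "ry": -0.82, "rz": 4.67}
{"tx": -4.34, "ty": 0.5, "tz": 0.77, "rx": -0.83, "ry": -0.83, "rz": 4.66}
{"tx": -4.27, "ty": 0.84, "tz": 0.83, "rx": -0.83, "ry": -0.82, "rz": 4.67}
{"tx": -4.17, "ty": 1.17, "tz": 0.92, "rx": -0.83, "ry": -0.82, "rz": 4.66}
{"tx": -4.06, "ty": 1.49, "tz": 0.99, "rx": -0.82, "ry": -0.83, "rz": 4.67}
{"tx": -3.9, "ty": 1.8, "tz": 1.07, "rx": -0.83, "ry": -0.82, "rz": 4.67}
{"tx": -3.73, "ty": 2.09, "tz": 1.16, "rx": -0.83, "ry": -0.82, "rz": 4.66}
```

The call was refused. I'll try one row with every field filled in.

{"method": "move_arm", "body": {"increments": [{"tx":-2.7,"ty":-3.5,"tz":0.4,"rx":-0.8,"ry":-0.8,"rz":4.7,"gripper":1}]}}

```text
clock: 1.05
eef_pos: [168.2, 569.6, 227.7]
tcp_rot: [3.123, 0.012, 2.817]
contact_force: [1.1, 0.2, 0.2]
opening: 1.0
```

{"method": "move_arm", "body": {"increments": [{"tx":-3.0,"ty":-3.3,"tz":0.4,"rx":-0.8,"ry":-0.8,"rz":4.7,"gripper":1},{"tx":-3.2,"ty":-3.0,"tz":0.4,"rx":-0.8,"ry":-0.8,"rz":4.7,"gripper":1},{"tx":-3.4,"ty":-2.8,"tz":0.4,"rx":-0.8,"ry":-0.8,"rz":4.7,"gripper":1},{"tx":-3.7,"ty":-2.5,"tz":0.4,"rx":-0.8,"ry":-0.8,"rz":4.7,"gripper":1},{"tx":-3.8,"ty":-2.2,"tz":0.4,"rx":-0.8,"ry":-0.8,"rz":4.7,"gripper":1},{"tx":-4.0,"ty":-1.9,"tz":0.5,"rx":-0.8,"ry":-0.8,"rz":4.7,"gripper":1},{"tx":-4.1,"ty":-1.6,"tz":0.5,"rx":-0.8,"ry":-0.8,"rz":4.7,"gripper":1},{"tx":-4.2,"ty":-1.2,"tz":0.5,"rx":-0.8,"ry":-0.8,"rz":4.7,"gripper":1},{"tx":-4.3,"ty":-0.9,"tz":0.6,"rx":-0.8,"ry":-0.8,"rz":4.7,"gripper":1},{"tx":-4.4,"ty":-0.5,"tz":0.6,"rx":-0.8,"ry":-0.8,"rz":4.7,"gripper":1},{"tx":-4.4,"ty":-0.2,"tz":0.7,"rx":-0.8,"ry":-0.8,"rz":4.7,"gripper":1}]}}

```text
clock: 2.15
eef_pos: [360.8, 117.5, 183.1]
tcp_rot: [2.921, 0.065, 1.899]
contact_force: [0.5, 1.1, 0.6]
opening: 0.995
```

```bash
python3 - <<'E'
from rig import r
from plan import *
R,P=frame(-13.6,20)
g=np.array([503.3,-168.8,107.7]);s=r.sense();print(s['eef_pos'],s['tcp_rot'],s['qvel'])
for x in plan(s,g+60*P[:,2],R):print(json.dumps(x))
E
```

```text
[360.75116647 117.46516873 183.08762911] [2.92113068 0.06476035 1.89897344] [-1.27990663 -0.01241762  0.1589034   0.11815325 -0.39595464 -0.50168536]
{"tx": -4.34, "ty": 0.23, "tz": 0.62, "rx": -0.87, "ry": -0.81, "rz": 4.59}
{"tx": -4.31, "ty": 0.57, "tz": 0.69, "rx": -0.88, "ry": -0.8, "rz": 4.59}
{"tx": -4.23, "ty": 0.9, "tz": 0.75, "rx": -0.87, "ry": -0.81, "rz": 4.58}
{"tx": -4.14, "ty": 1.22, "tz": 0.84, "rx": -0.88, "ry": -0.8, "rz": 4.59}
{"tx": -4.01, "ty": 1.54, "tz": 0.91, "rx": -0.87, "ry": -0.81, "rz": 4.59}
{"tx": -3.87, "ty": 1.84, "tz": 0.99, "rx": -0.87, "ry": -0.8, "rz": 4.59}
{"tx": -3.69, "ty": 2.12, "tz": 1.08, "rx": -0.88, "ry": -0.81, "rz": 4.59}
```

{"method": "move_arm", "body": {"increments": [{"tx":-4.3,"ty":0.2,"tz":0.6,"rx":-0.9,"ry":-0.8,"rz":4.6,"gripper":1},{"tx":-4.3,"ty":0.6,"tz":0.7,"rx":-0.9,"ry":-0.8,"rz":4.6,"gripper":1},{"tx":-4.2,"ty":0.9,"tz":0.7,"rx":-0.9,"ry":-0.8,"rz":4.6,"gripper":1},{"tx":-4.1,"ty":1.2,"tz":0.8,"rx":-0.9,"ry":-0.8,"rz":4.6,"gripper":1},{"tx":-4.0,"ty":1.5,"tz":0.8,"rx":-0.9,"ry":-0.8,"rz":4.6,"gripper":1},{"tx":-2.5,"ty":1.2,"tz":0.6,"rx":-0.9,"ry":-0.8,"rz":3,"gripper":1},{"gripper":1},{"gripper":1}]}}

```text
invalid input
```

```bash
cat > w.py <<'E'
from rig import r
from plan import *
import sys
s=r.sense();p,d=r.grab_frame('wrist');np.savez('w.npz',p=p,d=d,pos=s['eef_pos'],rot=s['tcp_rot']);cv2.imwrite(f'pics/{sys.argv[1]}.png',p[:,:,::-1])
m=r.camera_model('wrist');W=cloud(m,d,tcp(s))
E
python3 - w1 <<'E'
exec(open('w.py').read())
R,P=frame(-13.6,20)
g=np.array([503.3,-168.8,107.7]);print(s['eef_pos'],s['tcp_rot'],s['qvel'])
for x in plan(s,g+60*P[:,2],R):print(json.dumps(x))
print(np.percentile(d[d>0],[1,50,99]),r.place_of('grip','wrist')[:2])
# bar top: points near expected
L=(W-g)@P
np.set_printoptions(precision=1,suppress=True)
k=(abs(L[...,2])<7)&(abs(L[...,0])<14)&(abs(L[...,1])<45)&(d>0)
G=L[k];print(len(G),G.mean(0),G.min(0),G.max(0),cv2.minAreaRect(G[:,:2].astype(np.float32)))
E
```

```text
[360.75116647 117.46516873 183.08762911] [2.92113068 0.06476035 1.89897344] [-1.27990663 -0.01241762  0.1589034   0.11815325 -0.39595464 -0.50168536]
{"tx": -4.34, "ty": 0.23, "tz": 0.62, "rx": -0.87, "ry": -0.81, "rz": 4.59}
{"tx": -4.31, "ty": 0.57, "tz": 0.69, "rx": -0.88, "ry": -0.8, "rz": 4.59}
{"tx": -4.23, "ty": 0.9, "tz": 0.75, "rx": -0.87, "ry": -0.81, "rz": 4.58}
{"tx": -4.14, "ty": 1.22, "tz": 0.84, "rx": -0.88, "ry": -0.8, "rz": 4.59}
{"tx": -4.01, "ty": 1.54, "tz": 0.91, "rx": -0.87, "ry": -0.81, "rz": 4.59}
{"tx": -3.87, "ty": 1.84, "tz": 0.99, "rx": -0.87, "ry": -0.8, "rz": 4.59}
{"tx": -3.69, "ty": 2.12, "tz": 1.08, "rx": -0.88, "ry": -0.81, "rz": 4.59}
[ 69.93097786 313.48260498 465.09139862] []<stdin>:10: RuntimeWarning: Mean of empty slice.
  ret = um.true_divide(
Traceback (most recent call last):
ValueError: zero-size array to reduction operation minimum which has no identity
```

View pics/w1.png

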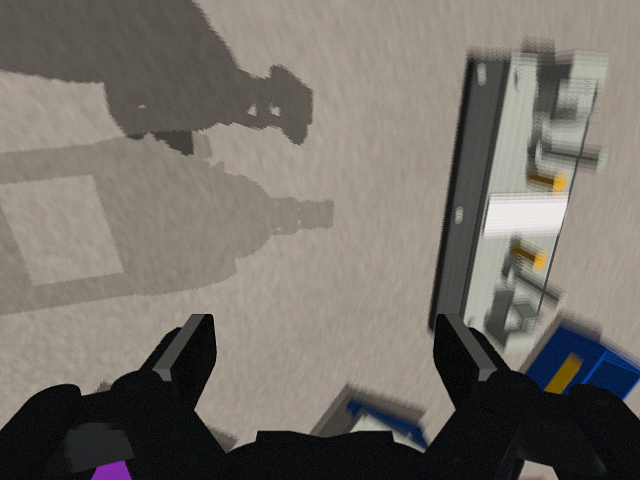

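That picture is a mid-flight view of the jig, because the move was refused. It seems every row needs all seven fields.

{"method": "move_arm", "body": {"increments": [{"tx":-4.3,"ty":0.2,"tz":0.6,"rx":-0.9,"ry":-0.8,"rz":4.6,"gripper":1},{"tx":-4.3,"ty":0.6,"tz":0.7,"rx":-0.9,"ry":-0.8,"rz":4.6,"gripper":1},{"tx":-4.2,"ty":0.9,"tz":0.7,"rx":-0.9,"ry":-0.8,"rz":4.6,"gripper":1},{"tx":-4.1,"ty":1.2,"tz":0.8,"rx":-0.9,"ry":-0.8,"rz":4.6,"gripper":1},{"tx":-4.0,"ty":1.5,"tz":0.8,"rx":-0.9,"ry":-0.8,"rz":4.6,"gripper":1},{"tx":-2.5,"ty":1.2,"tz":0.6,"rx":-0.9,"ry":-0.8,"rz":3,"gripper":1},{"tx":0,"ty":0,"tz":0,"rx":0,"ry":0,"rz":0,"gripper":1},{"tx":0,"ty":0,"tz":0,"rx":0,"ry":0,"rz":0,"gripper":1}]}}

```text
clock: 3.05
eef_pos: [458.1, -106.2, 169.3]
tcp_rot: [2.809, 0.022, 1.442]
contact_force: [0.2, 1.3, -0.3]
opening: 1.001
```

```bash
cat > meas.py <<'E'
exec(open('w.py').read())
R,P=frame(-13.6,20)
g=np.array([503.3,-168.8,107.7]);print(s['clock'],s['eef_pos'],s['tcp_rot'],s['qvel'])
for x in plan(s,g+60*P[:,2],R):print(json.dumps(x))
L=(W-g)@P
np.set_printoptions(precision=1,suppress=True)
k=(abs(L[...,2])<7)&(abs(L[...,0])<14)&(abs(L[...,1])<45)&(d>0)
G=L[k];print(len(G))
if len(G):print(np.median(G,0),G.min(0),G.max(0),cv2.minAreaRect(G[:,:2].astype(np.float32)))
E
python3 meas.py w2
```

```text
3.05 [ 458.07101424 -106.15134897  169.31559187] [2.80921558 0.02172035 1.44216927] [ 2.32260589e-02 -1.43555722e-02  1.37618021e-02 -3.06081787e-03
  2.96057161e-03  9.70130849e-05]
{"tx": -2.7, "ty": 1.43, "tz": 0.83, "rx": -0.44, "ry": -0.46, "rz": 3.14}
{"tx": -2.61, "ty": 1.57, "tz": 0.87, "rx": -0.45, "ry": -0.45, "rz": 3.15}
2110
[-0.2  2.4 -0.9] [ -6.8 -35.8  -7. ] [ 7.6 34.4  1.1] ((0.3525676727294922, -0.7086830139160156), (70.23548126220703, 14.283401489257812), 89.73506164550781)
```

{"method": "move_arm", "body": {"increments": [{"tx":-2.75,"ty":1.4,"tz":0.8,"rx":-0.4,"ry":-0.5,"rz":3.1,"gripper":1},{"tx":-2.65,"ty":1.6,"tz":0.9,"rx":-0.5,"ry":-0.4,"rz":3.2,"gripper":1},{"tx":0,"ty":0,"tz":0,"rx":0,"ry":0,"rz":0,"gripper":1},{"tx":0,"ty":0,"tz":0,"rx":0,"ry":0,"rz":0,"gripper":1}]}}

```text
clock: 3.5
eef_pos: [483.0, -164.2, 164.1]
tcp_rot: [2.792, -0.0, 1.335]
contact_force: [0.3, -0.6, -0.8]
opening: 0.997
```

```bash
python3 - <<'E'
from rig import r
from plan import *
s=r.sense();R,P=frame(-13.6,20);g=np.array([503.3,-168.8,107.7])+P@[.2,-.6,-.5]
p0,R0=tcp(s);print('TCP in plate axes',P.T@(p0-g),'rot err',Ro.from_matrix(R0.T@R).as_rotvec(degrees=True))
for x in plan(s,g-30*P[:,2],R,vmax=20):print(x)
E
```

```text
TCP in plate axes [-0.51344791  0.3082749  60.6257009 ] rot err [ 0.00250969 -0.03417278  0.05795008]
{'tx': -0.01, 'ty': 0.01, 'tz': 1.81, 'ry': -0.01, 'rz': 0.01}
{'ty': 0.01, 'tz': 1.82, 'rz': 0.01}
{'tx': -0.01, 'ty': 0.01, 'tz': 1.81, 'ry': -0.01, 'rz': 0.01}
{'tx': -0.01, 'ty': 0.01, 'tz': 1.81, 'ry': -0.01, 'rz': 0.02}
{'ty': 0.01, 'tz': 1.81, 'rz': 0.01}
```

{"method": "move_arm", "body": {"increments": [{"tx":-0.03,"ty":0.05,"tz":1.8,"rx":0,"ry":0,"rz":0,"gripper":1},{"tx":0,"ty":0,"tz":1.8,"rx":0,"ry":0,"rz":0,"gripper":1},{"tx":0,"ty":0,"tz":1.8,"rx":0,"ry":0,"rz":0,"gripper":1},{"tx":0,"ty":0,"tz":1.8,"rx":0,"ry":0,"rz":0,"gripper":1},{"tx":0,"ty":0,"tz":1.8,"rx":0,"ry":0,"rz":0,"gripper":1},{"tx":0,"ty":0,"tz":0,"rx":0,"ry":0,"rz":0,"gripper":1},{"tx":0,"ty":0,"tz":0,"rx":0,"ry":0,"rz":0,"gripper":-1},{"tx":0,"ty":0,"tz":0,"rx":0,"ry":0,"rz":0,"gripper":-1},{"tx":0,"ty":0,"tz":0,"rx":0,"ry":0,"rz":0,"gripper":-1},{"tx":0,"ty":0,"tz":0,"rx":0,"ry":0,"rz":0,"gripper":-1}], "squeeze": 80}}

```text
clock: 4.5
eef_pos: [514.0, -172.9, 80.8]
tcp_rot: [2.79, 0.0, 1.333]
contact_force: [0.4, -0.8, 0.9]
opening: 0.331
```

{"method": "move_arm", "body": {"increments": [{"tx":0,"ty":0,"tz":0,"rx":0,"ry":0,"rz":0,"gripper":-1},{"tx":0,"ty":0,"tz":0,"rx":0,"ry":0,"rz":0,"gripper":-1},{"tx":0,"ty":0,"tz":0,"rx":0,"ry":0,"rz":0,"gripper":-1},{"tx":0,"ty":0,"tz":0,"rx":0,"ry":0,"rz":0,"gripper":-1}]}}

```text
clock: 4.9
eef_pos: [513.5, -172.9, 80.5]
tcp_rot: [2.791, -0.0, 1.333]
contact_force: [-4.9, 2.8, 10.4]
opening: 0.148
```

{"method": "move_arm", "body": {"increments": [{"tx":0,"ty":0,"tz":0,"rx":0,"ry":0,"rz":0,"gripper":-1},{"tx":0,"ty":0,"tz":-0.5,"rx":0,"ry":0,"rz":0,"gripper":-1},{"tx":0,"ty":0,"tz":-1.0,"rx":0,"ry":0,"rz":0,"gripper":-1},{"tx":0,"ty":0,"tz":-1.5,"rx":0,"ry":0,"rz":0,"gripper":-1},{"tx":0,"ty":0,"tz":-2,"rx":0,"ry":0,"rz":0,"gripper":-1},{"tx":0,"ty":0,"tz":-2,"rx":0,"ry":0,"rz":0,"gripper":-1},{"tx":0,"ty":0,"tz":-2,"rx":0,"ry":0,"rz":0,"gripper":-1},{"tx":0,"ty":0,"tz":-1,"rx":0,"ry":0,"rz":0,"gripper":-1},{"tx":0,"ty":0,"tz":0,"rx":0,"ry":0,"rz":0,"gripper":-1},{"tx":0,"ty":0,"tz":0,"rx":0,"ry":0,"rz":0,"gripper":-1}]}}

```text
clock: 5.9
eef_pos: [480.2, -164.8, 173.6]
tcp_rot: [2.791, -0.0, 1.333]
contact_force: [-0.5, 0.5, -5.6]
opening: 0.148
```

```bash
python3 - w3 <<'E'
exec(open('w.py').read())
print(s['eef_pos'],s['contact_force'],s['wrist_torque'],s['opening'])
# plan: go up and over to above jig, TCP = grip -30
R,P=frame(18.05,0);j=np.array([582.9,186.8,0])
for x in plan(s,j+[0,0,61-30+150],R,vmax=40,amax=6):print(json.dumps(x))
E
```

```text
[ 480.19153401 -164.80112413  173.62794688] [-0.54414677  0.51740835 -5.5749809 ] [0.12965339 0.5337833  0.00930691] 0.14770015246870274
{"tx": 3.66, "ty": 0.19, "tz": -0.01, "rx": 1.96, "ry": 0.55, "rz": -3.13}
{"tx": 3.64, "ty": 0.38, "tz": 0.01, "rx": 1.95, "ry": 0.56, "rz": -3.14}
{"tx": 3.62, "ty": 0.58, "tz": 0.04, "rx": 1.96, "ry": 0.55, "rz": -3.13}
{"tx": 3.58, "ty": 0.79, "tz": 0.04, "rx": 1.95, "ry": 0.56, "rz": -3.14}
{"tx": 3.53, "ty": 0.98, "tz": 0.05, "rx": 1.96, "ry": 0.55, "rz": -3.13}
{"tx": 3.47, "ty": 1.17, "tz": 0.05, "rx": 1.95, "ry": 0.56, "rz": -3.14}
{"tx": 3.4, "ty": 1.36, "tz": 0.03, "rx": 1.96, "ry": 0.55, "rz": -3.13}
{"tx": 3.32, "ty": 1.54, "tz": 0.02, "rx": 1.95, "ry": 0.56, "rz": -3.14}
{"tx": 3.23, "ty": 1.73, "rx": 1.96, "ry": 0.55, "rz": -3.13}
{"tx": 3.14, "ty": 1.9, "tz": -0.04, "rx": 1.95, "ry": 0.55, "rz": -3.14}
```

View pics/w3.png

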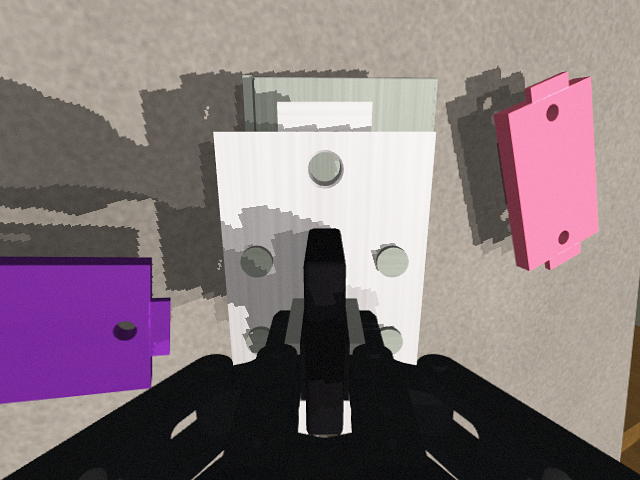

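The wrist view shows the plate clear of the rest, held by the bar, with its near hole at about (325,168). The load is 5.6 N, about 0.57 kg. Next I measure the plate's pose in the tool frame.

```bash
cat > intool.py <<'E'
from rig import r
from h import *
import sys
np.set_printoptions(precision=2,suppress=True)
z=np.load('w.npz');p,d=z['p'],z['d'];m=r.camera_model('wrist');T=cloud(m,d,(np.zeros(3),np.eye(3)))
g=p.astype(int).sum(2)
k=(d>0)&(T[...,2]>5)&(T[...,2]<25)&(abs(T[...,1])<50)&(abs(T[...,0])<90)
A=T[k]
for _ in range(6):
    D=np.c_[A[:,:2],np.ones(len(A))];co=np.linalg.lstsq(D,A[:,2],rcond=None)[0];e=A[:,2]-D@co;A=A[abs(e)<max(1.5,1.5*e.std())]
print('plane slopes deg (x,y)',np.degrees(np.arctan(co[:2])),'z at 0',co[2],len(A),A.min(0),A.max(0))
# intersect rays with the plane, rectify colour image on it
H=np.array(m['hand_eye']);V=rays(m)@H[:3,:3].T;o=H[:3,3];t=(co[2]+o[:2]@co[:2]-o[2])/(V[...,2]-V[...,:2]@co[:2]);X=o+V*t[...,None]
M=np.abs(T[...,2]-(T[...,:2]@co[:2]+co[2]))<3
M&=(abs(X[...,0])<95)&(abs(X[...,1])<60)&(d>0)
on=M.astype(np.uint8)
E
cat > hole.py <<'E'
exec(open('intool.py').read())
# hole: component of non-plane pixels near expected hole at tool x=+60 or -60, y=0
for sx in(60,-60):
    near=((X[...,0]-sx)**2+X[...,1]**2<14**2)
    print(sx,near.sum())
    if near.sum()<200:continue
    hm=(near&~M).astype(np.uint8);n,l,st,c=cv2.connectedComponentsWithStats(hm)
    i=1+np.argmax(st[1:,4]);Y=X[l==i][:,:2];cn=cv2.convexHull(Y.astype(np.float32));print('depth hole',len(Y),cv2.minEnclosingCircle(cn),Y.mean(0))
# edges of the plate along x rows
for x0 in(50,55,66,70):
    q=M&(abs(X[...,0]-x0)<1);print(x0,X[q][:,1].min(),X[q][:,1].max())
print('max x',[ (y0,X[M&(abs(X[...,1]-y0)<2)][:,0].max()) for y0 in(-40,-30,30,40)])
E
python3 hole.py
```

```text
plane slopes deg (x,y) [0.17 0.09] z at 0 16.446221483284823 33708 [-74.37 -44.9   14.88] [75.09 45.81 18.2 ]
60 3620
depth hole 864 ((60.62214279174805, 0.5964452028274536), 7.085206508636475) [60.6  0.5]
-60 1946
depth hole 1676 ((-60.0067024230957, -0.003280295291915536), 13.990873336791992) [-59.5   0. ]
50 -44.51661368431198 45.413210918442886
55 -44.519992231589235 45.41290542732818
66 -44.495209627059346 45.31206142284221
70 -44.53480632338294 45.383110974973164
max x [(-40, np.float64(75.03095998939185)), (-30, np.float64(75.02263287774595)), (30, np.float64(75.05622812302255)), (40, np.float64(75.07478494923085))]
```

{"method": "move_arm", "body": {"increments": [{"tx":0,"ty":0,"tz":-2,"rx":2,"ry":0.5,"rz":-3.1,"gripper":-1},{"tx":3.6,"ty":0.4,"tz":-2,"rx":2,"ry":0.6,"rz":-3.1,"gripper":-1},{"tx":3.6,"ty":0.6,"tz":0,"rx":2,"ry":0.5,"rz":-3.1,"gripper":-1},{"tx":3.6,"ty":0.8,"tz":0,"rx":2,"ry":0.6,"rz":-3.1,"gripper":-1},{"tx":3.5,"ty":1,"tz":0,"rx":2,"ry":0.5,"rz":-3.1,"gripper":-1},{"tx":3.5,"ty":1.2,"tz":0,"rx":2,"ry":0.6,"rz":-3.1,"gripper":-1},{"tx":3.4,"ty":1.4,"tz":0,"rx":2,"ry":0.5,"rz":-3.1,"gripper":-1},{"tx":3.3,"ty":1.5,"tz":0,"rx":2,"ry":0.6,"rz":-3.1,"gripper":-1},{"tx":3.2,"ty":1.7,"tz":0,"rx":2,"ry":0.5,"rz":-3.1,"gripper":-1},{"tx":3.1,"ty":1.9,"tz":0,"rx":1.8,"ry":0.6,"rz":-3.1,"gripper":-1},{"tx":2,"ty":0,"tz":0,"rx":0,"ry":0,"rz":0,"gripper":-1},{"tx":0,"ty":0,"tz":0,"rx":0,"ry":0,"rz":0,"gripper":-1}]}}

```text
clock: 7.15
eef_pos: [555.0, 174.5, 218.3]
tcp_rot: [-3.136, -0.003, 1.882]
contact_force: [0.7, -1.4, -5.8]
opening: 0.15
```

```bash
python3 - <<'E'
from rig import r
from plan import *
np.set_printoptions(precision=1,suppress=True)
z=np.load('side0.npz');d=z['d'];W=cloud(r.camera_model('side'),d)
for c in((601.5,129.7),(564.3,243.9)):
    k=(np.hypot(W[...,0]-c[0],W[...,1]-c[1])<14)&(W[...,2]>62)&(W[...,2]<95);S=W[k];t=S[S[:,2]>S[:,2].max()-5]
    print(len(S),S.mean(0),S[:,2].max(),'top',len(t),t.mean(0))
z=np.load('top0.npz');d=z['d'];W=cloud(r.camera_model('top'),d)
# block edges in pin frame
R,P=frame(18.05,0);L=(W-[582.9,186.8,0])@P
k=(abs(L[...,2]-20)<3)&(abs(L[...,1])<125)&(abs(L[...,0])<70);x=L[k][:,0];h,e=np.histogram(x,np.arange(-70,71,4));print(h)
k=(abs(L[...,2]-20)<3)&(abs(L[...,0])<40)&(abs(L[...,1])<160);y=L[k][:,1];print('y ext',np.percentile(y,[.5,99.5]))
k=(L[...,2]>4)&(abs(L[...,1])<130)&(abs(L[...,0])<100)&(L[...,2]<15);print(np.percentile(L[k][:,0],[1,50,99]))
k=(abs(L[...,2]-20)<3)&(abs(L[...,1])<125)&(abs(L[...,0])<60)
for lo in range(-120,120,40):
    q=k&(L[...,1]>lo)&(L[...,1]<lo+40);print(lo,np.percentile(L[q][:,0],[2,98]))
s=r.sense();p0,R0=tcp(s);print(s['eef_pos'],(p0-[582.9,186.8,0])@P,Ro.from_matrix(R0.T@R).as_rotvec(degrees=True))
# TCP so that plate centre (tool x+.3,y+.45) is on pins
tgt=np.array([582.9,186.8,0])-P@[.45,.3,0]+[0,0,32.4+100]
for x in plan(s,tgt,R,vmax=30):print(json.dumps(x))
E
```

```text
41 [598.8 127.1  74.2] 86.1224844207525 top 8 [598.6 127.6  84.6]
36 [560.2 240.6  75.2] 86.63640089642264 top 8 [560.7 242.7  84.4]
[  8   1   6   7   1   1 144 159 143 129 149 148 148 139 132 105  60  47
  36  50  53  78 113 141 134 143 140 134 126   6  10   0   0   0   0]
y ext [-130.9  132.1]
[-96.  -53.9  92.4]
-120 [-44.4  44.3]
-80 [-43.7  44. ]
-40 [-44.4  44.6]
0 [-44.2  44.4]
40 [-44.1  43.6]
80 [-44.6  44.7]
[555.  174.5 218.3] [-30.3  -3.  218.3] [-0.3 -0.2 -0.2]
{"tx": 0.06, "ty": 0.76, "tz": 2.14, "rx": -0.08, "ry": -0.05, "rz": -0.06}
{"tx": 0.07, "ty": 0.76, "tz": 2.15, "rx": -0.09, "ry": -0.04, "rz": -0.05}
{"tx": 0.06, "ty": 0.75, "tz": 2.14, "rx": -0.08, "ry": -0.05, "rz": -0.06}
{"tx": 0.07, "ty": 0.75, "tz": 2.15, "rx": -0.09, "ry": -0.05, "rz": -0.05}
```

{"method": "move_arm", "body": {"increments": [{"tx":0.1,"ty":0.8,"tz":2.1,"rx":-0.1,"ry":-0.1,"rz":-0.1,"gripper":-1},{"tx":0.05,"ty":0.75,"tz":2.1,"rx":-0.1,"ry":-0.1,"rz":-0.1,"gripper":-1},{"tx":0.06,"ty":0.75,"tz":2.1,"rx":-0.1,"ry":0,"rz":0,"gripper":-1},{"tx":0.05,"ty":0.72,"tz":1.9,"rx":0,"ry":0,"rz":0,"gripper":-1},{"tx":0,"ty":0,"tz":0,"rx":0,"ry":0,"rz":0,"gripper":-1},{"tx":0,"ty":0,"tz":0,"rx":0,"ry":0,"rz":0,"gripper":-1},{"tx":0,"ty":0,"tz":0,"rx":0,"ry":0,"rz":0,"gripper":-1}]}}

```text
clock: 7.85
eef_pos: [583.4, 183.4, 138.9]
tcp_rot: [3.139, 0.001, 1.883]
contact_force: [-1.0, -0.4, -4.9]
opening: 0.145
```

```bash
cat > st.py <<'E'
from rig import r
from plan import *
np.set_printoptions(precision=2,suppress=True)
s=r.sense();R,P=frame(18.05,0);p0,R0=tcp(s)
L=(p0-[582.9,186.8,0])@P+[.45,.3,-32.4]
print(s['clock'],'plate in pin frame',L,'rot err(tool)',Ro.from_matrix(R0.T@R).as_rotvec(degrees=True),'F',s['contact_force']@P,'M',s['wrist_torque']@P,'op',s['opening'],'qv',abs(s['qvel']).max())
E
python3 st.py; python3 - w4 <<'E'
exec(open('w.py').read())
p,d=r.grab_frame('side');np.savez('s1.npz',p=p,d=d);im=p[130:290,200:410,::-1];cv2.imwrite('pics/s1.png',np.clip(cv2.resize(im,None,fx=3.6,fy=3.6,interpolation=cv2.INTER_CUBIC)*1.5,0,255).astype(np.uint8))
E
python3 hole.py
```

```text
7.85 plate in pin frame [ -0.1   -3.08 106.53] rot err(tool) [ 0.13  0.08 -0.17] F [-1.06 -0.11 -4.93] M [ 0.02 -0.02  0.04] op 0.14457926402421473 qv 0.010724379816401773
plane slopes deg (x,y) [0.75 0.11] z at 0 16.32819277694193 33448 [-75.51 -44.78  13.97] [74.32 45.88 18.8 ]
60 3600
depth hole 850 ((59.653926849365234, 0.49321678280830383), 6.830719947814941) [59.76  0.52]
-60 1969
depth hole 1695 ((-60.00048828125, 0.0005842915270477533), 13.993305206298828) [-59.45   0.  ]
50 -44.31279129712 45.51574704512562
55 -44.33284224988554 45.53131075367039
66 -44.27631505912942 45.43175499735756
70 -44.36351328738972 45.54859156011033
max x [(-40, np.float64(74.29108843013685)), (-30, np.float64(74.2802025149929)), (30, np.float64(74.29889716144588)), (40, np.float64(74.31579270040581))]
```

View pics/w4.png

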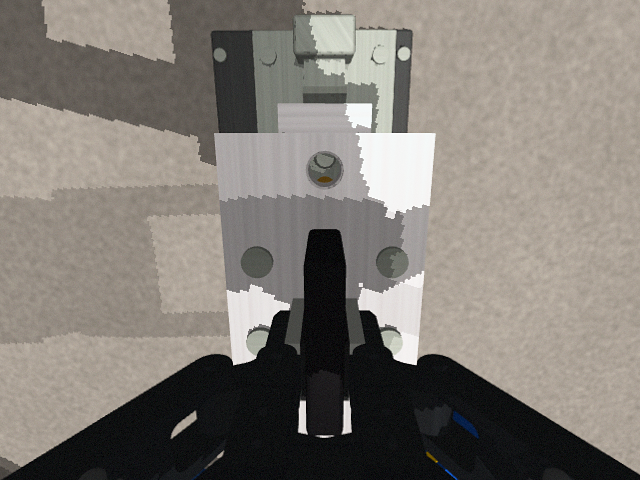

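The wrist view shows pin tip glinting through the near hole at about (323,157), with a lifter below it. I'll measure it in the tool frame.

```bash
cat > pin.py <<'E'
exec(open('intool.py').read())
near=((X[...,0]-60)**2+X[...,1]**2<9**2)&(d>0)
Q=T[near];k=(Q[:,2]>30)&(Q[:,2]<75)
print('in-hole z hist',np.histogram(Q[:,2],np.arange(10,140,10)))
S=Q[k];
if len(S):
    t=S[S[:,2]<np.percentile(S[:,2],20)+4]
    print(len(S),S.min(0),S.max(0),'top',t.mean(0),cv2.minEnclosingCircle(t[:,:2].astype(np.float32)))
# catch and block end in tool frame
q=(d>0)&(T[...,0]>90)&(T[...,0]<145)&(abs(T[...,1])<60)
zt=float(z['pos'][2])
b=q&(abs(zt-T[...,2]-20)<4);print('block y edges',np.percentile(T[b][:,1],[1,99]),'block end x',T[b][:,0].max())
u=q&(abs(zt-T[...,2]-54)<4)&(abs(T[...,1])<30);print('housing',np.percentile(T[u],[2,98],axis=0))
E
python3 pin.py
```

```text
plane slopes deg (x,y) [0.75 0.11] z at 0 16.32819277694193 33448 [-75.51 -44.78  13.97] [74.32 45.88 18.8 ]
in-hole z hist (array([636, 115,  30,   0, 267,   1,   0,   4,  16, 112, 268,  36]), array([ 10,  20,  30,  40,  50,  60,  70,  80,  90, 100, 110, 120, 130]))
298 [52.17 -6.47 30.18] [64.23  7.18 60.51] top [60.03  0.52 51.94] ((59.13976287841797, 0.5349406003952026), 7.013369083404541)
block y edges [-44.07  44.77] block end x 134.70589588603292
housing [[ 90.8  -15.86  82.24]
 [133.71  16.51  87.43]]
```

View pics/s1.png

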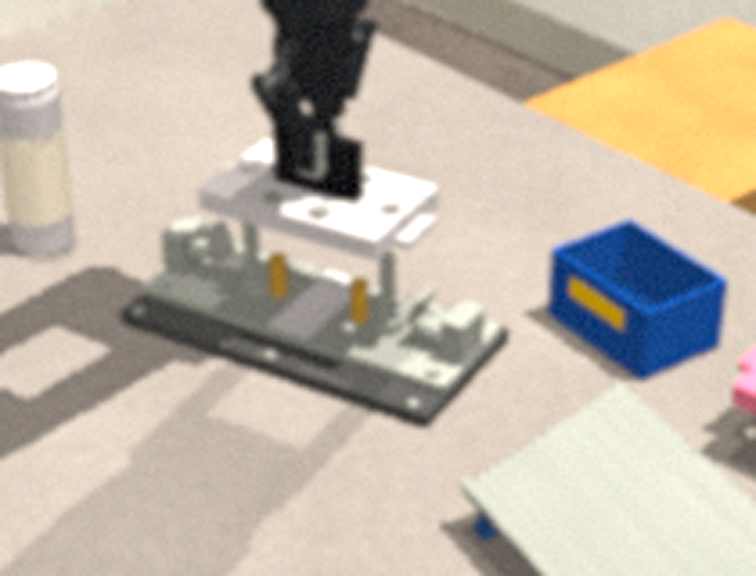

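```bash
cat >> pin.py <<'E'
t=Q[(Q[:,2]>zt-85-4)&(Q[:,2]<zt-85+7)];print('PIN',len(t),np.median(t,0),np.percentile(t,[3,97],axis=0),cv2.minEnclosingCircle(cv2.convexHull(t[:,:2].astype(np.float32))))
E
python3 pin.py|tail -1
```

```text
[63.63  5.49 59.22]] ((60.754791259765625, 0.6095154285430908), 5.594861030578613)
```

```bash
python3 pin.py|tail -2; python3 - <<'E'
import cv2,numpy as np
im=cv2.imread('pics/w4.png')[60:200,250:400];cv2.imwrite('pics/w4c.png',cv2.resize(im,None,fx=5,fy=4.2,interpolation=cv2.INTER_CUBIC))
E
```

```text
PIN 268 [60.59  0.84 54.46] [[56.76 -4.32 53.04]
 [63.63  5.49 59.22]] ((60.754791259765625, 0.6095154285430908), 5.594861030578613)
```

View pics/w4c.png

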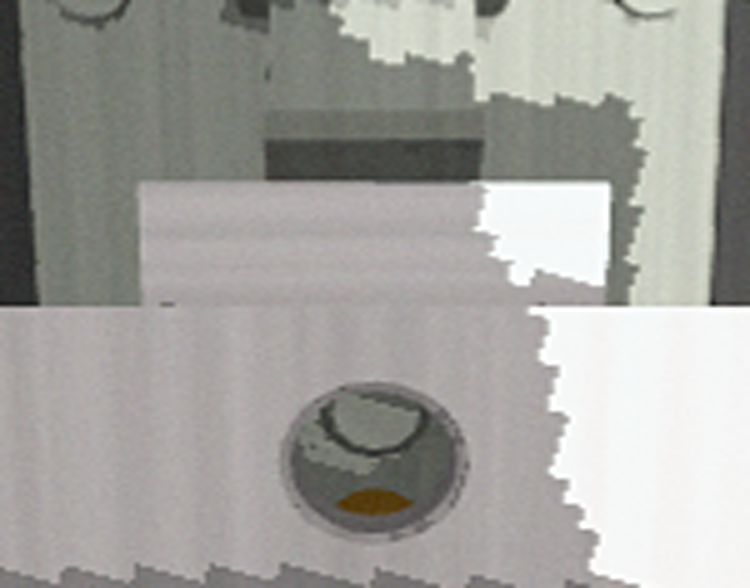

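Through the near hole, the pin is partly hidden by the hole's far edge. Its centre works out at tool x≈62.8, against 59.7 for the hole. I'll shift +2.7 mm, level by 0.7° and go lower.

{"method": "move_arm", "body": {"increments": [{"tx":0.27,"ty":0,"tz":0.4,"rx":0,"ry":0.7,"rz":-0.1,"gripper":-1},{"tx":0,"ty":0,"tz":0.5,"rx":0,"ry":0,"rz":0,"gripper":-1},{"tx":0,"ty":0,"tz":0.5,"rx":0,"ry":0,"rz":0,"gripper":-1},{"tx":0,"ty":0,"tz":0.3,"rx":0,"ry":0,"rz":0,"gripper":-1},{"tx":0,"ty":0,"tz":0,"rx":0,"ry":0,"rz":0,"gripper":-1},{"tx":0,"ty":0,"tz":0,"rx":0,"ry":0,"rz":0,"gripper":-1},{"tx":0,"ty":0,"tz":0,"rx":0,"ry":0,"rz":0,"gripper":-1}]}}

```text
clock: 8.65
eef_pos: [582.4, 186.4, 121.3]
tcp_rot: [3.14, -0.011, 1.885]
contact_force: [0.1, 0.4, -5.0]
opening: 0.149
```

```bash
python3 st.py; python3 w.py w5; python3 hole.py|head -4; python3 pin.py|tail -4;  python3 - <<'E'
import cv2,numpy as np
im=cv2.imread('pics/w5.png')[60:200,250:400];cv2.imwrite('pics/w5c.png',cv2.resize(im,None,fx=5,fy=4.2,interpolation=cv2.INTER_CUBIC))
E
```

```text
8.65 plate in pin frame [-0.13  0.08 88.94] rot err(tool) [ 0.1  -0.62 -0.06] F [ 0.24  0.37 -5.04] M [ 0.01 -0.02 -0.04] op 0.14856525997426104 qv 0.0021418730150557673
plane slopes deg (x,y) [0.75 0.11] z at 0 16.320283232807906 33536 [-75.41 -44.77  14.15] [74.32 45.97 18.78]
60 3600
depth hole 850 ((59.64946365356445, 0.5015828609466553), 6.835803985595703) [59.76  0.51]
-60 1969
housing [[111.33 -15.49  67.5 ]
 [129.82  16.77  70.82]]
PIN 483 [58.61  0.81 37.8 ] [[53.22 -3.98 36.18]
 [63.43  6.04 42.13]] ((58.04830551147461, 0.24544787406921387), 6.454843521118164)
```

View pics/w5c.png

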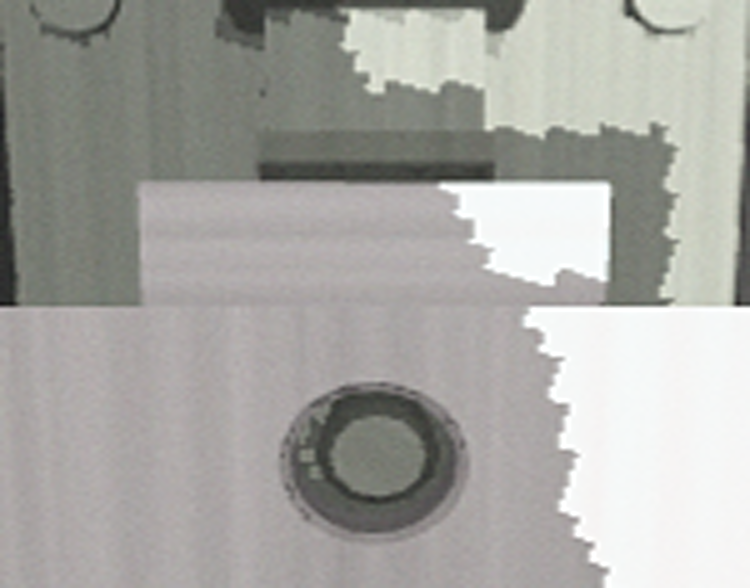

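The tip is now fully visible inside the hole, with its flat centred at about (325.6,168.8). I'll compute its position on the pin-top plane.

```bash
cat > pt.py <<'E'
exec(open('intool.py').read())
def at(u,v,zz):
    K=np.array([[m['fx'],0,m['cx']],[0,m['fy'],m['cy']],[0,0,1]]);q=cv2.undistortPoints(np.array([[[u,v]]],float),K,np.array([m['k1'],0,0,0.]))[0,0]
    V1=H[:3,:3]@[*q,1];return o+V1*((zz-o[2])/V1[2])
c=(g>230)&(((X[...,0]-60)**2+X[...,1]**2)<9**2)&(T[...,2]>30)
ys,xs=np.nonzero(c);print(len(xs),xs.mean(),ys.mean(),'med z',np.median(T[c][:,2]))
for zz in(36.3,37.8):print(zz,at(325.6,168.8,zz),'left/right',at(250+330/5,168.8,zz),at(250+424/5,168.8,zz))
# hole rim top ellipse: crop rim left 280 right 470 top 382 bottom 542
print('rim',at(250+375/5,60+462/4.2,16.3+60*.013))
E
python3 pt.py
```

```text
plane slopes deg (x,y) [0.75 0.11] z at 0 16.320283232807906 33536 [-75.41 -44.77  14.15] [74.32 45.97 18.78]
510 324.1235294117647 169.1 med z 37.76475476704134
36.3 [58.01  1.09 36.3 ] left/right [58.01 -3.39 36.3 ] [58.01  5.39 36.3 ]
37.8 [57.86  1.1  37.8 ] left/right [57.86 -3.43 37.8 ] [57.86  5.43 37.8 ]
rim [59.46  0.78 17.08]
```

{"method": "move_arm", "body": {"increments": [{"tx":-0.14,"ty":0.05,"tz":0,"rx":0,"ry":0,"rz":0,"gripper":-1},{"tx":0,"ty":0,"tz":0.2,"rx":0,"ry":0,"rz":0,"gripper":-1},{"tx":0,"ty":0,"tz":0.2,"rx":0,"ry":0,"rz":0,"gripper":-1},{"tx":0,"ty":0,"tz":0.2,"rx":0,"ry":0,"rz":0,"gripper":-1},{"tx":0,"ty":0,"tz":0.2,"rx":0,"ry":0,"rz":0,"gripper":-1},{"tx":0,"ty":0,"tz":0,"rx":0,"ry":0,"rz":0,"gripper":-1}]}}

```text
clock: 9.3
eef_pos: [582.9, 185.2, 112.8]
tcp_rot: [3.141, -0.011, 1.885]
contact_force: [0.8, 0.1, -5.8]
opening: 0.146
```

```bash
python3 st.py; python3 w.py w6; python3 hole.py|head -3
```

```text
9.3 plate in pin frame [-0.01 -1.23 80.38] rot err(tool) [ 0.04 -0.63 -0.06] F [ 0.84 -0.12 -5.83] M [ 0.03 -0.02 -0.02] op 0.14617008655338015 qv 0.00588665427837992
plane slopes deg (x,y) [0.75 0.12] z at 0 16.33119881269484 33487 [-75.56 -44.72  14.  ] [74.32 45.91 18.79]
60 3600
depth hole 853 ((59.656497955322266, 0.531209409236908), 6.865680694580078) [59.75  0.52]
```

No contact, and the pins are about 4.6 mm into the holes. I'll carry on down, watching the force.

{"method": "move_arm", "body": {"increments": [{"tx":0,"ty":0,"tz":0.2,"rx":0,"ry":0,"rz":0,"gripper":-1},{"tx":0,"ty":0,"tz":0.2,"rx":0,"ry":0,"rz":0,"gripper":-1},{"tx":0,"ty":0,"tz":0.2,"rx":0,"ry":0,"rz":0,"gripper":-1},{"tx":0,"ty":0,"tz":0.2,"rx":0,"ry":0,"rz":0,"gripper":-1},{"tx":0,"ty":0,"tz":0,"rx":0,"ry":0,"rz":0,"gripper":-1}]}}

```text
clock: 9.85
eef_pos: [582.9, 185.3, 104.8]
tcp_rot: [3.141, -0.011, 1.885]
contact_force: [-0.6, -0.2, -4.8]
opening: 0.145
```

```bash
python3 st.py
```

```text
9.85 plate in pin frame [ 0.03 -1.16 72.41] rot err(tool) [ 0.05 -0.63 -0.06] F [-0.66  0.03 -4.78] M [-0.06  0.06 -0.02] op 0.14471557664869095 qv 0.004814659279061778
```

{"method": "move_arm", "body": {"increments": [{"tx":0,"ty":0,"tz":0.3,"rx":0,"ry":0,"rz":0,"gripper":-1},{"tx":0,"ty":0,"tz":0.3,"rx":0,"ry":0,"rz":0,"gripper":-1},{"tx":0,"ty":0,"tz":0.3,"rx":0,"ry":0,"rz":0,"gripper":-1},{"tx":0,"ty":0,"tz":0.3,"rx":0,"ry":0,"rz":0,"gripper":-1},{"tx":0,"ty":0,"tz":0.2,"rx":0,"ry":0,"rz":0,"gripper":-1},{"tx":0,"ty":0,"tz":0,"rx":0,"ry":0,"rz":0,"gripper":-1}]}}

```text
clock: 10.45
eef_pos: [582.9, 185.4, 90.8]
tcp_rot: [3.141, -0.011, 1.885]
contact_force: [-0.5, -0.2, -4.8]
opening: 0.15
```

```bash
python3 st.py
```

```text
10.45 plate in pin frame [ 0.04 -0.99 58.37] rot err(tool) [ 0.05 -0.63 -0.06] F [-0.55 -0.03 -4.81] M [-0.03  0.01  0.03] op 0.15040056947617522 qv 0.0064891877809966254
```

{"method": "move_arm", "body": {"increments": [{"tx":0,"ty":0,"tz":0.2,"rx":0,"ry":0,"rz":0,"gripper":-1},{"tx":0,"ty":0,"tz":0.2,"rx":0,"ry":0,"rz":0,"gripper":-1},{"tx":0,"ty":0,"tz":0.2,"rx":0,"ry":0,"rz":0,"gripper":-1},{"tx":0,"ty":0,"tz":0.2,"rx":0,"ry":0,"rz":0,"gripper":-1},{"tx":0,"ty":0,"tz":0.2,"rx":0,"ry":0,"rz":0,"gripper":-1},{"tx":0,"ty":0,"tz":0.2,"rx":0,"ry":0,"rz":0,"gripper":-1},{"tx":0,"ty":0,"tz":0.2,"rx":0,"ry":0,"rz":0,"gripper":-1},{"tx":0,"ty":0,"tz":0,"rx":0,"ry":0,"rz":0,"gripper":-1},{"tx":0,"ty":0,"tz":0,"rx":0,"ry":0,"rz":0,"gripper":-1}], "squeeze": 110}}

```text
clock: 11.35
eef_pos: [583.2, 185.7, 77.9]
tcp_rot: [3.14, -0.011, 1.885]
contact_force: [-2.5, -1.1, 5.6]
opening: 0.141
```

```bash
python3 st.py;python3 w.py w7; python3 hole.py|head -3
```

```text
11.35 plate in pin frame [ 0.43 -0.9  45.48] rot err(tool) [ 0.1  -0.62 -0.05] F [-2.7  -0.29  5.56] M [-0.13  0.63  0.04] op 0.14138035893126255 qv 0.0026981963737270284
plane slopes deg (x,y) [0.77 0.2 ] z at 0 16.3848741096026 33412 [-75.58 -44.87  14.08] [74.32 45.81 18.94]
60 3596
depth hole 971 ((58.66460418701172, 0.3656974732875824), 7.734169006347656) [58.68  0.42]
```

{"method": "move_arm", "body": {"increments": [{"tx":0,"ty":-0.04,"tz":0.15,"rx":0,"ry":0,"rz":0,"gripper":-1},{"tx":0,"ty":0,"tz":0.2,"rx":0,"ry":0,"rz":0,"gripper":-1},{"tx":0,"ty":0,"tz":0.2,"rx":0,"ry":0,"rz":0,"gripper":-1},{"tx":0,"ty":0,"tz":0.2,"rx":0,"ry":0,"rz":0,"gripper":-1},{"tx":0,"ty":0,"tz":0.2,"rx":0,"ry":0,"rz":0,"gripper":-1},{"tx":0,"ty":0,"tz":0.1,"rx":0,"ry":0,"rz":0,"gripper":-1},{"tx":0,"ty":0,"tz":0,"rx":0,"ry":0,"rz":0,"gripper":-1},{"tx":0,"ty":0,"tz":0,"rx":0,"ry":0,"rz":0,"gripper":-1}]}}

```text
clock: 12.2
eef_pos: [583.2, 185.7, 67.4]
tcp_rot: [3.139, -0.011, 1.885]
contact_force: [-1.6, -0.9, 6.1]
opening: 0.142
```

```bash
python3 st.py;python3 w.py w8; python3 hole.py|head -3
```

```text
12.2 plate in pin frame [ 0.39 -0.89 34.99] rot err(tool) [ 0.14 -0.62 -0.06] F [-1.86 -0.38  6.06] M [-0.13  0.47 -0.04] op 0.14228798880955346 qv 0.0013076654898679064
plane slopes deg (x,y) [0.78 0.21] z at 0 16.384716068605716 33255 [-75.38 -44.94  14.01] [89.94 45.7  19.08]
60 3596
depth hole 1157 ((57.66227340698242, 0.37665894627571106), 8.732101440429688) [57.62  0.46]
```

{"method": "move_arm", "body": {"increments": [{"tx":0,"ty":-0.02,"tz":0.1,"rx":0,"ry":0,"rz":0,"gripper":-1},{"tx":0,"ty":0,"tz":0.1,"rx":0,"ry":0,"rz":0,"gripper":-1},{"tx":0,"ty":0,"tz":0.1,"rx":0,"ry":0,"rz":0,"gripper":-1},{"tx":0,"ty":0,"tz":0.1,"rx":0,"ry":0,"rz":0,"gripper":-1},{"tx":0,"ty":0,"tz":0.05,"rx":0,"ry":0,"rz":0,"gripper":-1},{"tx":0,"ty":0,"tz":0,"rx":0,"ry":0,"rz":0,"gripper":-1},{"tx":0,"ty":0,"tz":0,"rx":0,"ry":0,"rz":0,"gripper":-1}]}}

```text
clock: 12.95
eef_pos: [583.2, 185.7, 63.1]
tcp_rot: [3.139, -0.011, 1.885]
contact_force: [-1.8, -1.9, 7.1]
opening: 0.142
```

```bash
python3 st.py
```

```text
12.95 plate in pin frame [ 0.37 -0.87 30.7 ] rot err(tool) [ 0.16 -0.61 -0.05] F [-2.25 -1.22  7.13] M [-0.24  0.6  -0.03] op 0.1424990459452678 qv 0.0012167908282266317
```

Nearly home. I'll press in 0.5 mm steps until the collars stop the plate.

{"method": "move_arm", "body": {"increments": [{"tx":0,"ty":0,"tz":0.05,"rx":0,"ry":0,"rz":0,"gripper":-1},{"tx":0,"ty":0,"tz":0.05,"rx":0,"ry":0,"rz":0,"gripper":-1},{"tx":0,"ty":0,"tz":0.03,"rx":0,"ry":0,"rz":0,"gripper":-1},{"tx":0,"ty":0,"tz":0,"rx":0,"ry":0,"rz":0,"gripper":-1},{"tx":0,"ty":0,"tz":0,"rx":0,"ry":0,"rz":0,"gripper":-1}]}}

```text
clock: 13.45
eef_pos: [583.3, 185.6, 62.2]
tcp_rot: [3.139, -0.011, 1.885]
contact_force: [-2.9, -2.8, 11.4]
opening: 0.144
```

```bash
python3 st.py
```

```text
13.45 plate in pin frame [ 0.44 -0.94 29.8 ] rot err(tool) [ 0.17 -0.61 -0.05] F [-3.66 -1.73 11.35] M [-0.14  0.76  0.  ] op 0.14396738680717394 qv 0.0018056769434642728
```

{"method": "move_arm", "body": {"increments": [{"tx":0,"ty":0,"tz":0.05,"rx":0,"ry":0,"rz":0,"gripper":-1},{"tx":0,"ty":0,"tz":0.05,"rx":0,"ry":0,"rz":0,"gripper":-1},{"tx":0,"ty":0,"tz":0,"rx":0,"ry":0,"rz":0,"gripper":-1},{"tx":0,"ty":0,"tz":0,"rx":0,"ry":0,"rz":0,"gripper":-1}]}}

```text
clock: 13.85
eef_pos: [583.3, 185.6, 62.1]
tcp_rot: [3.139, -0.011, 1.885]
contact_force: [-6.2, -3.8, 20.5]
opening: 0.147
```

```bash
python3 st.py;python3 w.py w9; python3 hole.py|head -1
```

```text
13.85 plate in pin frame [ 0.47 -0.92 29.74] rot err(tool) [ 0.18 -0.61 -0.05] F [-7.08 -1.7  20.52] M [-0.17  1.45  0.  ] op 0.1470481887316402 qv 0.0022989197124559484
plane slopes deg (x,y) [0.69 0.28] z at 0 16.34638880637283 33456 [-76.01 -44.94  14.11] [85.67 45.77 18.87]
```

The plate has hit a firm stop: 1 mm of command gave 0.06 mm of motion and +9 N, with the plate level to about 0.1°. I'll ease the load, let go and look.

{"method": "move_arm", "body": {"increments": [{"tx":0,"ty":-0.04,"tz":-0.05,"rx":0,"ry":0,"rz":0,"gripper":-1},{"tx":0,"ty":0,"tz":-0.05,"rx":0,"ry":0,"rz":0,"gripper":-1},{"tx":0,"ty":0,"tz":0,"rx":0,"ry":0,"rz":0,"gripper":1},{"tx":0,"ty":0,"tz":0,"rx":0,"ry":0,"rz":0,"gripper":1},{"tx":0,"ty":0,"tz":0,"rx":0,"ry":0,"rz":0,"gripper":1},{"tx":0,"ty":0,"tz":0,"rx":0,"ry":0,"rz":0,"gripper":1},{"tx":0,"ty":0,"tz":0,"rx":0,"ry":0,"rz":0,"gripper":1},{"tx":0,"ty":0,"tz":0,"rx":0,"ry":0,"rz":0,"gripper":1}]}}

```text
clock: 14.7
eef_pos: [582.1, 185.5, 60.8]
tcp_rot: [3.14, -0.011, 1.885]
contact_force: [1.3, 0.7, -0.0]
opening: 1.002
```

```bash
python3 st.py;python3 w.py w10; python3 hole.py|head -1
```

```text
14.7 plate in pin frame [-0.71 -0.64 28.38] rot err(tool) [ 0.07 -0.63 -0.05] F [ 1.41  0.27 -0.05] M [-0.01 -0.06  0.01] op 1.0019531236408983 qv 0.0011369594424768328
plane slopes deg (x,y) [0.68 0.07] z at 0 12.96627927235899 47203 [-76.14 -43.87  10.76] [86.51 46.86 15.47]
```

The plate top now sits at 47.8 mm, which is 2 mm above home and level, as expected under both catches. I'll retreat straight up.

{"method": "move_arm", "body": {"increments": [{"tx":0,"ty":0,"tz":-1,"rx":0,"ry":0,"rz":0,"gripper":1},{"tx":0,"ty":0,"tz":-2,"rx":0,"ry":0,"rz":0,"gripper":1},{"tx":0,"ty":0,"tz":-3,"rx":0,"ry":0,"rz":0,"gripper":1},{"tx":0,"ty":0,"tz":-4,"rx":0,"ry":0,"rz":0,"gripper":1},{"tx":0,"ty":0,"tz":-4,"rx":0,"ry":0,"rz":0,"gripper":1},{"tx":0,"ty":0,"tz":-3,"rx":0,"ry":0,"rz":0,"gripper":1},{"tx":0,"ty":0,"tz":0,"rx":0,"ry":0,"rz":0,"gripper":1},{"tx":0,"ty":0,"tz":0,"rx":0,"ry":0,"rz":0,"gripper":1}]}}

```text
clock: 15.55
eef_pos: [582.7, 183.7, 232.1]
tcp_rot: [3.138, -0.011, 1.885]
contact_force: [0.1, -0.1, -1.2]
opening: 1.0
```

```bash
python3 st.py;python3 - w11 <<'E'
exec(open('w.py').read())
np.set_printoptions(precision=2,suppress=True)
R,P=frame(18.05,0);L=(W-[582.9,185.9,0])@P
for n_,y in(('+y',1),('-y',-1)):
    k=(abs(L[...,0])<40)&(abs(L[...,0])>15)&(L[...,1]*y>25)&(L[...,1]*y<70)&(d>0);print(n_,k.sum(),np.median(L[k][:,2]) if k.any() else '')
p,_=r.grab_frame('side');im=p[150:270,220:360,::-1];cv2.imwrite('pics/s2.png',np.clip(cv2.resize(im,None,fx=5,fy=5,interpolation=cv2.INTER_CUBIC)*1.5,0,255).astype(np.uint8))
E
```

```text
15.55 plate in pin frame [ -0.68  -2.54 199.65] rot err(tool) [ 0.19 -0.63 -0.06] F [ 0.02 -0.1  -1.16] M [-0.   -0.02  0.01] op 0.9997743033724102 qv 0.03131510953500659
+y 3155 47.83758945924125
-y 2426 47.9267722770368
```

View pics/w11.png

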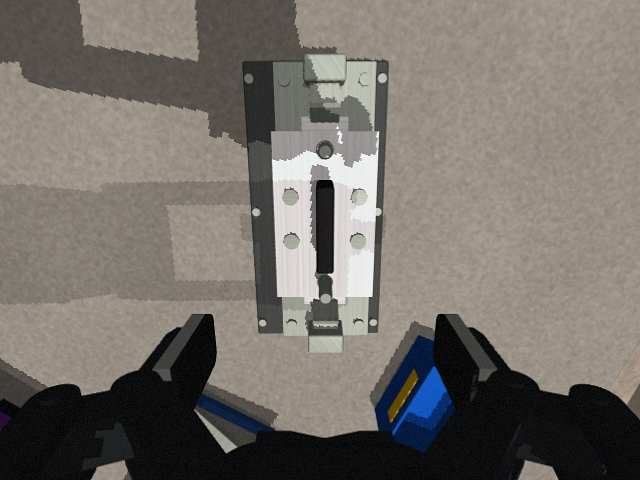

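View pics/s2.png

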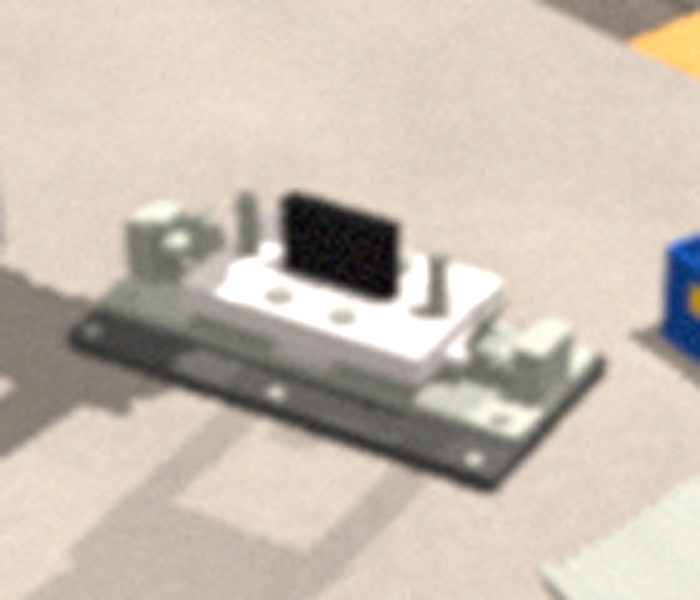

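The wrist and side views show the plate low and level on both pins with the catch noses over both tabs, pins at wrist pixels (325,150) and (326,298). The top face is at 47.8 and 47.9 mm at the two ends, and the gripper is clear. I'm handing in.

```bash
python3 -c "
from rig import r
print(r.sign_off())"
```

```text
the job is handed in; nothing more can be done
None
```

The jig plate is on the drill jig, level under both spring catches, with the gripper open and about 17 cm clear above it. I handed the job in at about 15.6 s of the 64 s allowed.

**What I did:** I gripped the black bar at the rest's 20° tilt, lifted the plate off and levelled it over the jig. The last few millimetres of alignment came from seeing a pin tip through a plate hole. The plate then went down to the collars. The wrist force peaked at about 20 N, or roughly 25 N on the plate with its weight.

**Last checks:**
- **Height:** after release, the plate's top face measured 47.8 mm at one end and 47.9 mm at the other. That is 2 mm above home, where the catches should hold it.
- **Pictures:** the last wrist and side views show both pins through their holes and both catch noses over the tabs. I did not re-measure the bin, carton and spray can, but I saw no contact with them.

**What disagreed:**
- **Pin position:** my first estimate through the hole was about 1.5 mm too far, and I corrected it before the pins entered. The side camera put the pins about 3 mm off the top camera's figure.
- **Plate tilt:** the plate swung about 0.6° in the grip on the way over, and I levelled it out.
- **Refused moves:** two move calls were refused because not every field was filled in. Nothing moved on either.

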